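Returned carton through the sprung flap

TASK

Put the small returned carton through the returns hatch: push the spring-closed flap open with one fingertip and, while that finger holds it open, slide the carton along the deck and through the gate with the other finger so that it drops into the catch tray. Only push the carton, never lift it, and do not let the carton itself push or lean on the flap. Leave the things beside the hatch where they stand, and finish with the carton lying in the tray and the flap shut again.

Things in the scene. Friction and masses are not known exactly. Their poses are not given: they have to be found in the camera images.
- hatch: Fixed green sheet-metal returns hatch; place and yaw vary. Origin on the table under the gate's middle; +x = way through the gate, away from the robot, +y left, z up. Slide deck: flat, top at z 65 mm, from x -170 mm (open end, towards the robot) to x 0, where it ends in a drop to the tray; fences along both sides, inner faces y +-94 mm, tops z 95 mm. All is open from above.
- gate (a point): Middle of the gate at deck level: hatch (0, 0, 65 mm). Opening without a lintel between two posts, inner faces at hatch y +72 and -72 mm; posts from x -12 to 0 mm, 22 mm wide, tops at z 120 mm. The flap shuts it.
- tray_floor (a point): Middle of the inner floor of the open grey catch tray behind the gate, at hatch (72, 0, 4 mm). Inside: hatch x 0 to 145 mm, y +-95 mm; walls 50 mm high, 15 mm lower than the deck.
- flap (a joint): Flap angle about its upright hinge, rad: 0 shut, grows as it swings away from the robot over the tray, to 1.5. A spring shuts it: about 0.12 N m when shut, 0.17 at 1 rad (4 to 6 N at a finger 30 mm from the hinge). Aluminium plate 132 mm long, 46 high, 5 thick; hinge axis at hatch x 0, y +70 mm (left end); spans hatch z 69 to 115 mm.
- flap_tip (a point): Middle height of the free end of the flap, 135 mm from its hinge axis, 92 mm above the table; at hatch x = 0, y = -65 mm when shut.
- carton_center (a point): Centre of the small shut cardboard carton, 44 mm (its x, along the passage) by 60 mm (its y) by 36 mm high, 0.1 to 0.2 kg, with a paper strip over it. It starts flat on the deck before the shut gate, its centre 50 to 85 mm before it and 12 to 32 mm to the right (-y) of its middle, turned up to 10 degrees.
- tape_roll: Roll of pale tape lying flat, 84 mm across, 45 mm high, standing on the table beside the hatch; origin at the centre of its underside. Leave alone.
- cup: White cup, 72 mm across, 85 mm high, standing on the table beside the hatch; origin at the centre of its underside. Leave alone.
- stock_box: Upright stock box, 70 x 50 x 75 mm high, standing on the table beside the hatch; origin at the centre of its underside. Leave alone.
There are look-alikes about, which are no part of the job. Leave any red look-alike of the part that bears carton_center alone.

How it is judged:
On the way, in this order (a step that is already met when the one before it is completed fails the run):
1. a finger pushes the flap open while the carton is still before the gate (value of joint flap above 0.25 rad and contact force between the fingers and flap above 0.3 N and x of carton_center in the frame of hatch below -0.005 m), for 0.05 s.
2. the carton goes through the gate while a finger holds the flap open (value of joint flap above 0.3 rad and contact force between the fingers and flap above 0.3 N and x of carton_center in the frame of hatch above 0 m), for 0.05 s.
At the end, for the whole second after the job is handed in: The carton rests in the catch tray (its centre inside the tray's walls and lower than 50 mm above the table, speed under 0.02 m/s) and the flap has shut again (under 0.06 rad) (x of carton_center in the frame of hatch between 0.01 and 0.145 m and y of carton_center in the frame of hatch between -0.095 and 0.095 m and height (world z) of carton_center below 0.05 m and linear speed of carton below 0.02 m/s and value of joint flap below 0.06 rad); the robot touches nothing.
It fails at once if the carton is lifted (its centre more than 15 mm above its height on the deck) (height (world z) of carton_center above 0.098 m).
It fails at once if the carton pushes or leans on the flap (over 0.6 N) (contact force between carton and flap above 0.6 N).
It fails at once if a thing beside the hatch is moved by over 20 mm (distance of any of tape_roll, cup, stock_box from where it was at the start of the episode above 0.02 m).
It also fails if it takes over 38 s, if anything falls off the work surface, if the arm or the gripper's body presses on something with over 40 N, if the wrist force passes 120 N, or if a joint passes its speed limit or range.

ROBOT

A 7-joint arm with a two-finger parallel gripper is mounted at the origin on the work surface. World frame = base frame: x ahead of the robot, y to its left, z up, the work surface at z = 0. Lengths are in m, angles in rad, forces in N, time in s.
With the tool pointing down it reaches from about 0.425 to 0.825 m from the base axis. Payload 3.6 kg.
Tool frame: the origin (TCP) lies on the centre line of the jaws, within the pads' length; the fingertips stand 8 mm ahead of it and the grasp point (between the pads) lies 11 mm behind it (bot.finger_overhang is the distance from the TCP to the fingertips, in m); z points along the fingers, y is the line along which they close (so a half turn about z gives the same grasp; the last joint's range is limited). The gripper opens to 93 mm and grips with 3 to 60 N. Pads are 15 mm wide; open, the fingers measure 128 mm over their backs; the gripper's body (75 mm by 188 mm) begins 65 mm behind the grasp point.
Start: joints at [1.28, 0.615, -0.013, 1.423, 0.008, 1.103, -0.04], TCP at [0.17, -0.627, 0.227] pointing down, gripper open.
Joint ranges: [-3.12, 3.12], [-0.3, 2.06], [-1.34, 1.32], [0.26, 2.42], [-1.36, 4.5], [0.01, 1.98], [-2.84, 2.84]. Speed limits (rad/s): [2.79, 2.79, 3.14, 3.14, 3.14, 3.14, 3.14].

INTERFACE

Orientations are given as a 3x3 rotation matrix whose columns are the frame's x, y, z axes.
In Python, from workcell import bot gives the robot as it stands.
- The arm moves only by the tool move_arm, never from a script. Its argument "deltas" is a list of rows, each a list of 7 numbers: the shift along the tool's x, y, z in m, then the turn, a rotation vector about the tool's x, y, z in rad, then the finger opening in m, from 0 to 0.093. In form: [[dx, dy, dz, rx, ry, rz, claw], ...]. A call has exactly 5 rows; each row shifts and turns the commanded pose from where the row before left it, along the tool's axes as they then stand; what a row does not reach is not made up. A row lasts 1/10 s, in which the tool goes at most 50 mm and 8.59 degrees, less where a joint would pass 70% of its speed; a pose out of reach is approached as far as the arm can. A call with a gripper value outside its range is refused whole. The fingers move at their own pace and stop on an object; "force" is the grip in N (left out, the last holds). Time passes only in rows, so rows that do not move let the fingers close, or fill a call up. It gives the time, the measured TCP pose, the force, the opening and the grip force at its end, in the units of the state.
- bot.observe(): the state, without advancing time (a new reading comes with each control period).
- bot.read_camera(name): name is "scene" or "top" or "wrist"; returns the picture (384x512x3 uint8, blue, green, red); there is no depth.
- bot.camera_info(name): a dict with "fov_y" (degrees; the focal length in pixels is half the picture's height over the tangent of half this angle, whatever the lens; pixels are square), "cx", "cy" (the principal point, pixels), "R" (3x3) and "t" (3): a world point X has camera coordinates R X + t; the wrist camera has in their place "tool_from_camera" (4x4, takes a point from camera to tool coordinates, whose origin is the TCP and whose axes are the flange's). Camera axes: x right, y down, z forward; pixel columns grow to the right and rows downward; lengths in m; the calibration is good to about 2 mm. A picture is of the moment at which its call begins: read the wrist's pose just before it. camera_info takes no time and is no camera call.
- bot.job_done(): hands the job in; it is judged then, once.
The state is a dict: "time_s": time; "q": joint angles; "qd": joint speeds; "joint_torque": joint torques, N m; "tcp_pos": TCP position; "orientation": TCP orientation; "ft_force": force on the tool from outside, world axes, zero at the start; "torque": the same for the moment, N m; "grip_width": opening from 0.0 (shut) to 1.0 (fully open); "grasp_force": force on a finger pad.
Only numpy, scipy, OpenCV 4.12 (cv2) and the standard library are available. Lean on these libraries where they do the work, as an engineer would, in place of code of your own. Each camera call takes 0.05 s, during which the arm holds its last target. There are 200 camera calls.

## Working session

There is one attempt and no reset: what is moved stays moved. The work goes in short steps, Python scripts to look and compute and a tool call to move; the robot and the scene stay as the last step left them, time stands still between calls to the robot, and variables do not carry over. Pictures are saved under pics/ and viewed, at most 10 in all, crops included, and the job is handed in when it is done.

Besides the shell and the picture viewer there is one more tool, called after "Request:" by a JSON object that holds its "method" and its "body". move_arm: Moves the arm, as the interface text tells. Its arguments: {"type":"object","properties":{"deltas":{"type":"array"},"force":{"type":"number"}},"required":["deltas"]}

```bash
ls; mkdir -p pics; python3 - <<'E'
from workcell import bot
import cv2,numpy as np
np.set_printoptions(precision=4,suppress=True)
a=bot.read_camera("scene");b=bot.read_camera("top")
cv2.imwrite("pics/s0.png",a);cv2.imwrite("pics/t0.png",b)
for n in("scene","top","wrist"):print(n,bot.camera_info(n))
s=bot.observe();print(s["time_s"],s["tcp_pos"],s["orientation"])
E
```

```text
pics
scene {'fov_y': 48.50747339667704, 'cx': 253.8173317710133, 'cy': 194.6366795510801, 'R': array([[-0.6673,  0.7447,  0.0031],
       [ 0.5264,  0.4746, -0.7055],
       [-0.5268, -0.4692, -0.7088]]), 't': array([ 0.2779, -0.2523,  1.4116])}
top {'fov_y': 48.153054963616285, 'cx': 255.2280771242407, 'cy': 186.44435533597598, 'R': array([[ 0.0274, -0.9996, -0.0113],
       [-0.9904, -0.0256, -0.1355],
       [ 0.1352,  0.0149, -0.9907]]), 't': array([0.0633, 0.5131, 1.1181])}
wrist {'fov_y': 60.14802407882522, 'cx': 252.84419969458366, 'cy': 197.43572714121072, 'tool_from_camera': array([[-0.0007, -0.9552, -0.2958,  0.0823],
       [ 1.    , -0.0006, -0.0002,  0.0007],
       [-0.    , -0.2958,  0.9552, -0.1574],
       [ 0.    ,  0.    ,  0.    ,  1.    ]])}
0.1 [ 0.1693 -0.6268  0.2256] [[ 0.9654  0.2608 -0.0006]
 [ 0.2608 -0.9654  0.0022]
 [-0.     -0.0023 -1.    ]]
```

View pics/s0.png

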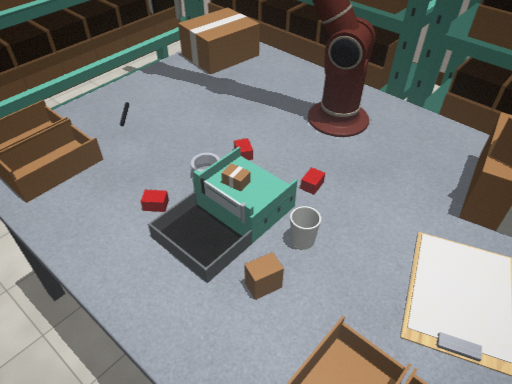

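View pics/t0.png

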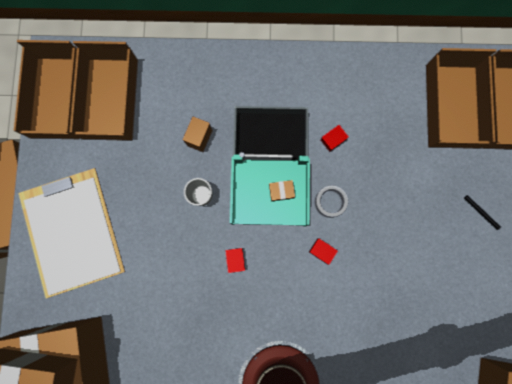

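Candidates for the carton (top picture): the brown carton with a paper strip on the green deck (282,190), red look-alikes at (235,260), (323,251), (335,137), and the brown stock box (197,134). The choice is (282,190), which I'll check in a crop.

```bash
cat > h.py <<'E'
from workcell import bot
import cv2,numpy as np
np.set_printoptions(precision=4,suppress=True)
def cam(n):
    i=bot.camera_info(n);f=192/np.tan(np.radians(i["fov_y"]/2))
    if n=="wrist":
        s=bot.observe();T=np.eye(4);T[:3,:3]=s["orientation"];T[:3,3]=s["tcp_pos"]
        M=T@i["tool_from_camera"];R=M[:3,:3].T;t=-R@M[:3,3]
    else:R,t=np.array(i["R"]),np.array(i["t"])
    return f,i["cx"],i["cy"],R,t
def ray(c,px,z):
    f,cx,cy,R,t=c;px=np.atleast_2d(px).astype(float)
    d=np.c_[(px[:,0]-cx)/f,(px[:,1]-cy)/f,np.ones(len(px))]@R
    o=-R.T@t
    return (o+d*((z-o[2])/d[:,2])[:,None])[:,:2]
def proj(c,X):
    f,cx,cy,R,t=c;p=np.atleast_2d(X)@R.T+t
    return np.c_[f*p[:,0]/p[:,2]+cx,f*p[:,1]/p[:,2]+cy]
E
python3 - <<'E'
from h import *
b=cv2.imread("pics/t0.png");c=cam("top")
h=cv2.cvtColor(b,cv2.COLOR_BGR2HSV)
g=cv2.inRange(h,(70,90,60),(95,255,255));g[:100]=0;g[240:]=0
g=cv2.morphologyEx(g,cv2.MORPH_CLOSE,np.ones((9,9)))
n=max(cv2.findContours(g,0,2)[0],key=cv2.contourArea)
print(cv2.boxPoints(cv2.minAreaRect(n)))
print("front",ray(c,[[231,223],[310,226]],.065))
w=b[170:210,260:305];hh=h[170:210,260:305]
m=cv2.inRange(hh,(0,0,0),(50,255,255));
n=max(cv2.findContours(m,0,2)[0],key=cv2.contourArea)+[260,170]
r=cv2.minAreaRect(n);print("carton",r,ray(c,cv2.boxPoints(r),.101),ray(c,r[0],.101))
cv2.imwrite("pics/c0.png",cv2.resize(b[95:235,180:360],None,fx=4,fy=4,interpolation=2))
E
```

```text
[[229.8956 223.8924]
 [230.9562 153.8933]
 [309.9987 155.0909]
 [308.938  225.09  ]]
front [[ 0.4102  0.1366]
 [ 0.4079 -0.0675]]
carton ((281.5830078125, 190.12228393554688), (17.84210205078125, 24.384204864501953), 82.40535736083984) [[ 0.5122  0.0431]
 [ 0.522  -0.0179]
 [ 0.4771 -0.0245]
 [ 0.4674  0.0361]] [[0.4946 0.0092]]
```

View pics/c0.png

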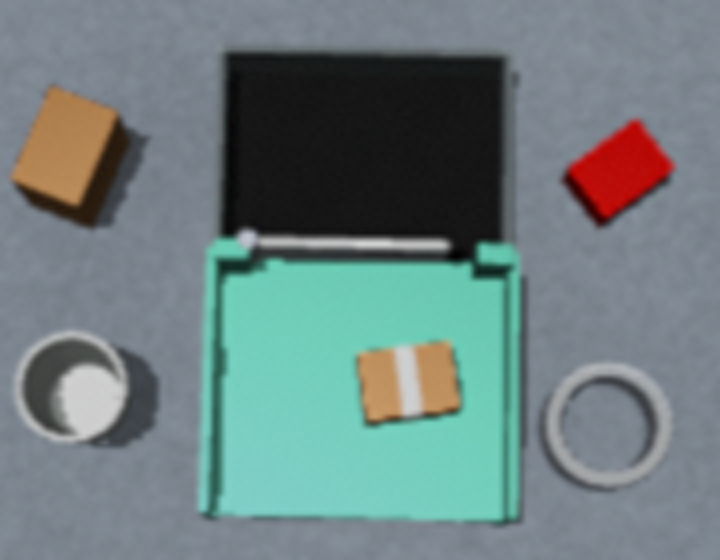

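The crop shows the brown carton with its white strip at crop (410,383), i.e. top (282,190), on the green deck. The flap runs from its hinge at crop (247,241) to its free end at (450,246). Next I work out the hatch frame and the way there.

```bash
python3 - <<'E'
from h import *
c=cam("top");P=lambda u,v:(180+u/4,95+v/4)
a,b=ray(c,[P(248,241),P(450,246)],.115);print("flap",a,b,np.linalg.norm(a-b))
d=(a-b)/np.linalg.norm(a-b);print("yaw",np.degrees(np.arctan2(-d[0],d[1])))
x=np.array([d[1],-d[0]])
print("gate from flap",a-.07*d,b+.065*d)
f=ray(c,[P(203,514),P(518,522)],.095);print("fence fronts",f,"gate",f.mean(0)+.17*x)
q=ray(c,[P(220,47),P(509,56)],.05);print("tray far",q)
g=ray(c,[P(213,240),P(519,243)],.12);print("post",g,g.mean(0))
s=ray(c,[P(215,375),P(508,385)],.065);print("deck inner?",s)
s=bot.observe();print(s["q"])
E
```

```text
flap [0.5789 0.1113] [ 0.5789 -0.016 ] 0.12730037163407573
yaw -0.011909318355302333
gate from flap [0.5789 0.0413] [0.5789 0.049 ]
fence fronts [[ 0.4074  0.1351]
 [ 0.4077 -0.0628]] gate [0.5776 0.0361]
tray far [[ 0.7265  0.1378]
 [ 0.7248 -0.0585]]
post [[ 0.5779  0.1331]
 [ 0.5808 -0.0588]] [0.5794 0.0372]
deck inner? [[ 0.4996  0.1325]
 [ 0.498  -0.0587]]
[ 1.2805  0.6158 -0.0126  1.4247  0.0081  1.1034 -0.0404]
```

Request:
{"method": "move_arm", "body": {"deltas": [[0,0,0,0,0,0.132,0.093],[0,0,0,0,0,0.132,0.093],[0.02,-0.03,-0.003,0,0,0,0.093],[0.024,-0.042,-0.003,0,0,0,0.093],[0.024,-0.042,-0.003,0,0,0,0.093]]}}

```text
time_s: 0.6
tcp_pos: [0.2379, -0.512, 0.235]
orientation: [[1.0, -0.001, -0.0], [-0.001, -1.0, 0.001], [-0.0, -0.001, -1.0]]
ft_force: [0.7, 0.0, -0.5]
grip_width: 0.998
grasp_force: 0.0
```

Request:
{"method": "move_arm", "body": {"deltas": [[0.024,-0.042,-0.003,0,0,0,0.093],[0.024,-0.042,-0.003,0,0,0,0.093],[0.024,-0.042,-0.003,0,0,0,0.093],[0.024,-0.042,-0.003,0,0,0,0.093],[0.024,-0.042,-0.003,0,0,0,0.093]]}}

```text
time_s: 1.1
tcp_pos: [0.358, -0.3015, 0.2506]
orientation: [[1.0, -0.0, -0.0], [-0.0, -1.0, 0.0], [-0.0, -0.0, -1.0]]
ft_force: [1.2, -1.0, -0.2]
grip_width: 0.999
grasp_force: 0.0
```

Request:
{"method": "move_arm", "body": {"deltas": [[0.024,-0.042,-0.003,0,0,0,0.093],[0.024,-0.042,-0.003,0,0,0,0.093],[0.024,-0.042,-0.003,0,0,0,0.093],[0.024,-0.042,-0.003,0,0,0,0.093],[0.024,-0.042,-0.003,0,0,0,0.093]]}}

```text
time_s: 1.6
tcp_pos: [0.4779, -0.0917, 0.2657]
orientation: [[1.0, -0.0, -0.0], [-0.0, -1.0, -0.0], [-0.0, 0.0, -1.0]]
ft_force: [0.6, -0.7, 0.1]
grip_width: 1.001
grasp_force: 0.0
```

Request:
{"method": "move_arm", "body": {"deltas": [[0.005,-0.035,-0.01,0,0,0,0.093],[0.005,-0.035,-0.01,0,0,0,0.093],[0.005,-0.03,-0.01,0,0,0,0.093],[0.005,-0.02,-0.005,0,0,0,0.093],[0,0,0,0,0,0,0.093]]}}

```text
time_s: 2.1
tcp_pos: [0.498, 0.0302, 0.301]
orientation: [[1.0, 0.007, 0.001], [0.007, -1.0, 0.002], [0.001, -0.002, -1.0]]
ft_force: [-0.1, -0.1, 0.3]
grip_width: 0.999
grasp_force: 0.0
```

```bash
python3 - <<'E'
from h import *
c=cam("wrist");a=bot.read_camera("wrist");np.save("c1.npy",np.array(c,dtype=object),allow_pickle=True)
cv2.imwrite("pics/w1.png",a);print(bot.observe()["tcp_pos"])
E
```

```text
[0.4974 0.0274 0.3004]
```

View pics/w1.png

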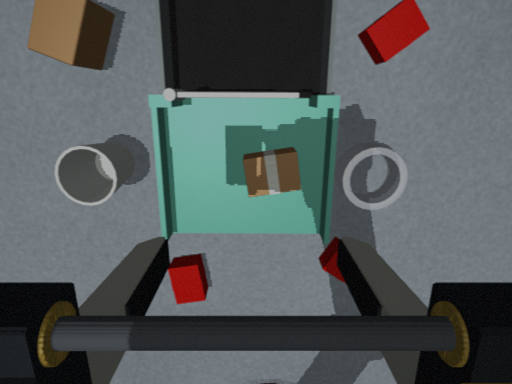

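The wrist view shows the carton with its strip at about (272,173), the flap from hinge (170,95) to free end (300,95), the post tops at (150–340,100), and the deck's front edge at row 234.

```bash
python3 - <<'E'
from h import *
c=cam("wrist");b=bot.read_camera("wrist");print(bot.observe()["tcp_pos"],bot.observe()["orientation"])
h=cv2.cvtColor(b,cv2.COLOR_BGR2HSV)
roi=np.zeros(b.shape[:2],np.uint8);roi[135:210,230:310]=255
m=cv2.inRange(h,(0,0,0),(60,255,255))&roi;m=cv2.morphologyEx(m,cv2.MORPH_CLOSE,np.ones((9,9)))
n=max(cv2.findContours(m,0,2)[0],key=cv2.contourArea)
r=cv2.minAreaRect(n);print(r,cv2.contourArea(n),"carton top-ish corners",ray(c,cv2.boxPoints(r),.101))
a,e=ray(c,[[170,95],[300,95]],.115);print("hinge,tip",a,e)
print("posts far z.12",ray(c,[[151,96],[339,96]],.12),"deck front inner corners z.065",ray(c,[[172,234],[322,234]],.065))
print("fence top front",ray(c,[[165,238],[327,238]],.095), "carton top far corners",ray(c,[[243,156],[297,149],[300,189],[250,196]],.101))
E
```

```text
[0.4971 0.0255 0.3001] [[ 1.     -0.0003 -0.0014]
 [-0.0003 -1.     -0.0011]
 [-0.0014  0.0011 -1.    ]]
((268.4180908203125, 170.78729248046875), (43.612091064453125, 54.984859466552734), 81.46923065185547) 2245.5 carton top-ish corners [[ 0.5193  0.0427]
 [ 0.5282 -0.0158]
 [ 0.4802 -0.0248]
 [ 0.4705  0.036 ]]
hinge,tip [0.5794 0.1086] [ 0.5797 -0.0198]
posts far z.12 [[ 0.5785  0.126 ]
 [ 0.5789 -0.0572]] deck front inner corners z.065 [[ 0.4088  0.1303]
 [ 0.4092 -0.0624]]
fence top front [[ 0.4167  0.1311]
 [ 0.4171 -0.0619]] carton top far corners [[ 0.5164  0.0373]
 [ 0.5241 -0.0209]
 [ 0.4793 -0.0261]
 [ 0.471   0.0298]]
```

Request:
{"method": "move_arm", "body": {"deltas": [[-0.023,0.01,0.01,0,0,0,0],[-0.022,0.009,0.03,0,0,0,0],[0,0,0.03,0,0,0,0],[0,0,0.03,0,0,0,0],[0,0,0.03,0,0,0,0]], "force": 40}}

```text
time_s: 2.7
tcp_pos: [0.4517, 0.0048, 0.1695]
orientation: [[1.0, -0.004, -0.0], [-0.004, -1.0, -0.001], [-0.0, 0.001, -1.0]]
ft_force: [-0.6, 0.7, 0.6]
grip_width: 0.618
grasp_force: 0.0
```

Request:
{"method": "move_arm", "body": {"deltas": [[0,0,0,0,0,0,0],[0,0,0.03,0,0,0,0],[0,0,0.03,0,0,0,0],[0,0,0.03,0,0,0,0],[0,0,0,0,0,0,0]]}}

```text
time_s: 3.2
tcp_pos: [0.4508, 0.006, 0.079]
orientation: [[1.0, -0.002, -0.006], [-0.002, -1.0, -0.001], [-0.006, 0.001, -1.0]]
ft_force: [-0.3, 0.4, 0.1]
grip_width: 0.188
grasp_force: 0.0
```

```bash
python3 - <<'E'
from h import *
s=bot.observe();print(s["tcp_pos"],s["orientation"],s["grip_width"],s["ft_force"])
W=[((-18,32),(-72,-32)),((0,37),(-64,-32)),((20,42),(-50,-32)),((25,43),(-25,-32)),((28,44),(2,-32))]
for F,C in W:
    F,C=np.array(F)*1.,np.array(C)*1.;d=C-F
    print("tcp world",(F+C)/2e3+[.579,.036],"yaw",np.arctan2(d[0],-d[1]),"claw",np.hypot(*d)/1e3-.0175)
E
```

```text
[0.4508 0.006  0.079 ] [[ 1.     -0.002  -0.006 ]
 [-0.002  -1.     -0.0012]
 [-0.006   0.0013 -1.    ]] 0.1882379970879986 [-0.2774  0.4232  0.1009]
tcp world [0.534 0.036] yaw -0.7008544078844502 claw 0.06623768566183329
tcp world [0.547  0.0385] yaw -0.747821874054725 claw 0.07661163583744574
tcp world [0.564 0.041] yaw -0.7576275268040272 claw 0.08436265262597474
tcp world [0.579  0.0415] yaw -0.5880026035475675 claw 0.07263878188659972
tcp world [0.594 0.042] yaw -0.3296244074207427 claw 0.0628243425120928
```

Request:
{"method": "move_arm", "body": {"deltas": [[0,0,0,0,0,0,0],[0.004,0,0,0,0,0,0],[0.006,0,0,0,0,0,0],[0.006,0,0,0,0,0,0],[0.006,0,0,0,0,0,0]]}}

```text
time_s: 3.7
tcp_pos: [0.4755, 0.0075, 0.0814]
orientation: [[1.0, -0.0, 0.001], [-0.0, -1.0, 0.0], [0.001, -0.0, -1.0]]
ft_force: [-0.9, -0.2, 0.6]
grip_width: 0.005
grasp_force: 0.4
```

Request:
{"method": "move_arm", "body": {"deltas": [[0.006,0,0,0,0,0,0],[0.006,0,0,0,0,0,0],[0.006,0,0,0,0,0,0],[0.006,0,0,0,0,0,0],[0.006,0,0,0,0,0,0]]}}

```text
time_s: 4.2
tcp_pos: [0.505, 0.0075, 0.0806]
orientation: [[1.0, -0.0, -0.0], [-0.0, -1.0, 0.0], [-0.0, -0.0, -1.0]]
ft_force: [-0.6, -0.6, -0.5]
grip_width: 0.006
grasp_force: 0.4
```

Request:
{"method": "move_arm", "body": {"deltas": [[0.006,0,0,0,0,0,0],[0.004,0,0,0,0,0,0],[0,0,0,0,0,0,0],[-0.008,0,0,0,0,0,0],[-0.008,0,0,0,0,0,0]]}}

```text
time_s: 4.7
tcp_pos: [0.4977, 0.0075, 0.0806]
orientation: [[1.0, -0.0, -0.0], [-0.0, -1.0, 0.0], [-0.0, -0.0, -1.0]]
ft_force: [-1.3, -0.6, 0.6]
grip_width: 0.005
grasp_force: 0.0
```

```bash
python3 - <<'E'
from h import *
c=cam("top");b=bot.read_camera("top");w=bot.read_camera("wrist")
s=bot.observe();print(s["tcp_pos"],s["grip_width"],s["ft_force"])
o=np.hstack([cv2.resize(b[135:235,210:330],(480,400),interpolation=2),cv2.resize(w[0:300,120:400],(310,400))]);cv2.imwrite("pics/p1.png",o)
E
```

```text
[0.4964 0.0074 0.0806] 0.004370198494608023 [ 0.3971  0.0426 -0.6698]
```

View pics/p1.png

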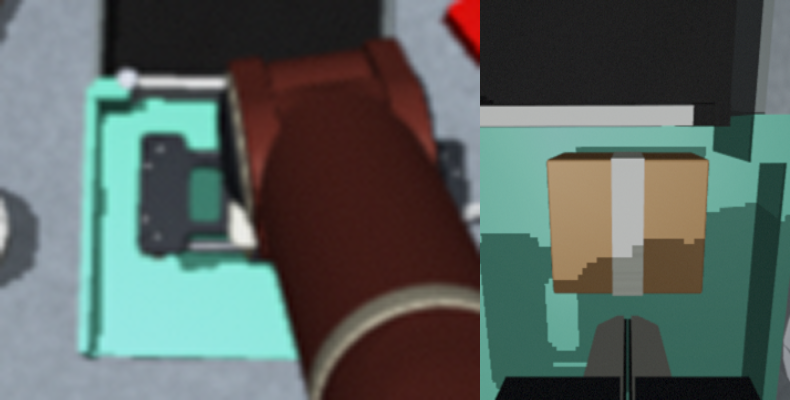

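The carton now stands square before the flap: wrist crop corners (548,160)–(708,160) and (553,293)–(705,293), with the flap's near edge at row 125 of the crop.

```bash
python3 - <<'E'
from h import *
c=cam("wrist");P=lambda x,y:(120+(x-480)*280/310,y*.75)
print((ray(c,[P(548,160),P(708,160),P(553,293),P(705,293)],.101)-[.579,.036])*1e3)
print((ray(c,[P(693,105),P(693,125)],.115)-[.579,.036])*1e3, (ray(c,[P(693,105),P(693,125)],.069)-[.579,.036])*1e3)
print(bot.observe()["tcp_pos"])
E
```

```text
[[ -9.7104  -0.6122]
 [ -9.7435 -58.8471]
 [-52.7253   0.1808]
 [-52.7628 -60.4547]]
[[  5.3518 -50.1854]
 [  0.3539 -50.4503]] [[  7.2299 -57.9779]
 [  0.3603 -58.342 ]]
[0.4964 0.0074 0.0806]
```

Request:
{"method": "move_arm", "body": {"deltas": [[0,-0.015,0,0,0,0,0.066],[0,-0.015,0,0,0,0,0.066],[0,0,0,0,0,0.14,0.066],[0,0,0,0,0,0.14,0.066],[0,0,0,0,0,0.14,0.066]]}}

```text
time_s: 5.3
tcp_pos: [0.4985, 0.0377, 0.0808]
orientation: [[0.911, -0.413, 0.0], [-0.413, -0.911, 0.0], [0.0, -0.0, -1.0]]
ft_force: [0.2, 0.1, 0.1]
grip_width: 0.383
grasp_force: 0.0
```

Request:
{"method": "move_arm", "body": {"deltas": [[0,0,0,0,0,0.14,0.066],[0,0,0,0,0,0.14,0.066],[0.0095,-0.008,0,0,0,0,0.066],[0.0095,-0.008,0,0,0,0,0.066],[0.0075,-0.006,0,0,0,0,0.066]]}}

```text
time_s: 5.8
tcp_pos: [0.5337, 0.0374, 0.0809]
orientation: [[0.765, -0.644, 0.001], [-0.644, -0.765, 0.0], [0.0, -0.001, -1.0]]
ft_force: [0.1, -0.9, -0.2]
grip_width: 0.709
grasp_force: 0.0
```

```bash
cat > fc.py <<'E'
from h import *
s=bot.observe();p=np.array(s["tcp_pos"]);R=np.array(s["orientation"]);w=s["grip_width"]*.093
h=(w+.0175)/2;o=np.array([.579,.036])
print("F",(p[:2]-h*R[:2,1]-o)*1e3,"C",(p[:2]+h*R[:2,1]-o)*1e3,"tcp",p,"yaw",np.arctan2(R[1,0],R[0,0]),"w",w,s["ft_force"],s["time_s"])
E
python3 fc.py; python3 - <<'E'
from h import *
cv2.imwrite("pics/w2.png",bot.read_camera("wrist"))
E
```

```text
F [-18.4123  33.3566] C [-72.177  -30.5017] tcp [0.5337 0.0374 0.0809] yaw -0.6997955775361117 w 0.06597776129532791 [ 0.1389 -0.9463 -0.2368] 5.8
```

View pics/w2.png

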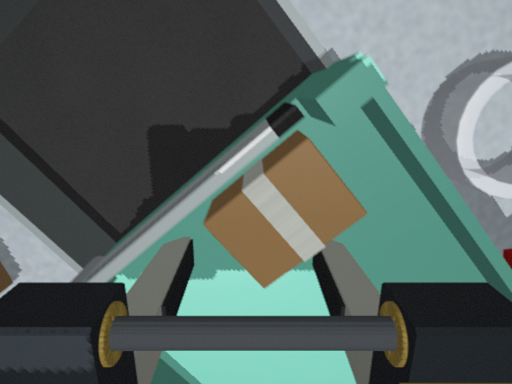

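Request:
{"method": "move_arm", "body": {"deltas": [[0.0018,-0.0019,0,0,0,0.0095,0.068],[0.0018,-0.0019,0,0,0,0.0095,0.07],[0.0018,-0.0019,0,0,0,0.0095,0.072],[0.0018,-0.0019,0,0,0,0.0095,0.074],[0.0018,-0.0019,0,0,0,0.0095,0.077]]}}

```text
time_s: 6.35
tcp_pos: [0.5444, 0.0374, 0.0804]
orientation: [[0.732, -0.681, -0.004], [-0.681, -0.732, -0.001], [-0.002, 0.003, -1.0]]
ft_force: [-3.9, -2.7, 1.8]
grip_width: 0.816
grasp_force: 2.2
```

Request:
{"method": "move_arm", "body": {"deltas": [[0.0021,-0.0027,0,0,0,0.002,0.078],[0.0021,-0.0027,0,0,0,0.002,0.08],[0.0021,-0.0027,0,0,0,0.002,0.081],[0.0021,-0.0027,0,0,0,0.002,0.083],[0.0021,-0.0027,0,0,0,0.002,0.084]]}}

```text
time_s: 6.85
tcp_pos: [0.5604, 0.0416, 0.0801]
orientation: [[0.727, -0.687, -0.006], [-0.687, -0.727, 0.0], [-0.005, 0.004, -1.0]]
ft_force: [-6.6, -1.3, 0.8]
grip_width: 0.9
grasp_force: 2.7
```

```bash
python3 fc.py; python3 - <<'E'
from h import *
cv2.imwrite("pics/w3.png",bot.read_camera("wrist"))
E
```

```text
F [16.1832 42.3557] C [-53.3054 -31.1864] tcp [0.5604 0.0416 0.0801] yaw -0.7570835967719425 w 0.08367924739774607 [-6.6428 -1.262   0.8148] 6.85
```

View pics/w3.png

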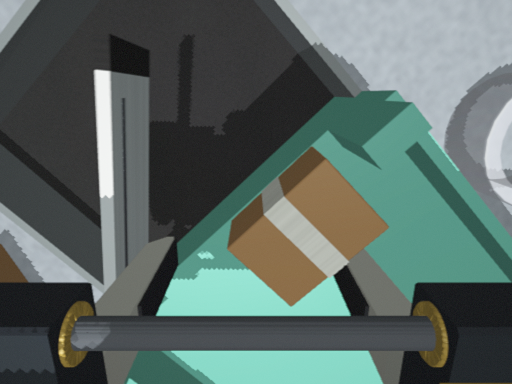

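Request:
{"method": "move_arm", "body": {"deltas": [[0.0023,-0.0019,0,0,0,-0.034,0.082],[0.0023,-0.0019,0,0,0,-0.034,0.079],[0.0023,-0.0019,0,0,0,-0.034,0.077],[0.0023,-0.0019,0,0,0,-0.034,0.075],[0.0023,-0.0019,0,0,0,-0.034,0.073]]}}

```text
time_s: 7.4
tcp_pos: [0.5758, 0.041, 0.08]
orientation: [[0.833, -0.553, -0.005], [-0.553, -0.833, -0.0], [-0.004, 0.003, -1.0]]
ft_force: [-5.8, -1.6, 2.0]
grip_width: 0.793
grasp_force: 2.4
```

```bash
python3 fc.py; python3 - <<'E'
from h import *
cv2.imwrite("pics/w4.png",bot.read_camera("wrist"))
E
```

```text
F [22.0194 42.9632] C [-28.4357 -33.0277] tcp [0.5758 0.041  0.08  ] yaw -0.5861405526044335 w 0.07371636611969228 [-5.8278 -1.5867  2.0109] 7.4
```

View pics/w4.png

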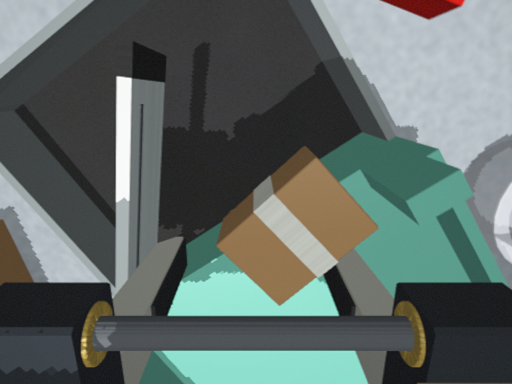

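Request:
{"method": "move_arm", "body": {"deltas": [[0.001,-0.0045,0,0,0,-0.03,0.067],[0.0025,-0.003,0,0,0,-0.05,0.062],[0.0035,-0.0018,0,0,0,-0.06,0.06],[0.0035,-0.0016,0,0,0,-0.06,0.058],[0.0035,-0.0016,0,0,0,-0.06,0.057]]}}

```text
time_s: 7.95
tcp_pos: [0.5954, 0.0449, 0.0801]
orientation: [[0.947, -0.32, -0.003], [-0.32, -0.947, -0.001], [-0.003, 0.002, -1.0]]
ft_force: [-4.0, -2.0, -1.0]
grip_width: 0.617
grasp_force: 2.0
```

```bash
python3 fc.py; python3 - <<'E'
from h import *
cv2.imwrite("pics/w5.png",bot.read_camera("wrist"))
E
```

```text
F [28.3995 44.4172] C [  4.4299 -26.5433] tcp [0.5954 0.0449 0.0801] yaw -0.3257583626804241 w 0.057399594675564734 [-3.955  -1.9538 -1.0414] 7.95
```

View pics/w5.png

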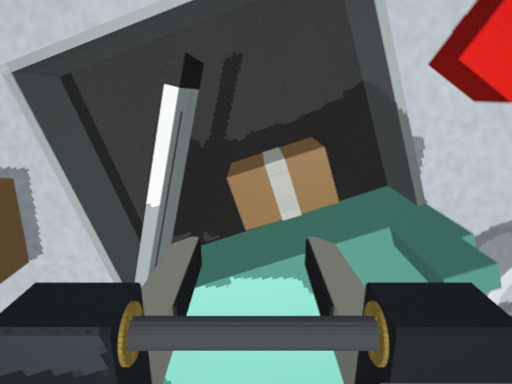

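The carton has dropped past the deck edge into the tray at about (283,185), and the flap is still held open by the left finger. I let it settle, then draw back so the flap shuts.

Request:
{"method": "move_arm", "body": {"deltas": [[0,0,0,0,0,0,0.057],[0,0,0,0,0,0,0.057],[0,0,0,0,0,0,0.057],[0,0,0,0,0,0,0.057],[0,0,0,0,0,0,0.057]]}}

```text
time_s: 8.5
tcp_pos: [0.5965, 0.0452, 0.0806]
orientation: [[0.947, -0.322, 0.0], [-0.322, -0.947, -0.0], [0.0, 0.0, -1.0]]
ft_force: [-3.2, -2.7, -3.5]
grip_width: 0.617
grasp_force: 1.8
```

```bash
python3 fc.py; python3 - <<'E'
from h import *
c=cam("wrist");a=bot.read_camera("wrist")
h=cv2.cvtColor(a,cv2.COLOR_BGR2HSV);m=cv2.inRange(h,(8,80,50),(20,255,255));m[:,:205]=0;m[250:]=0;m[:,400:]=0
m=cv2.morphologyEx(m,cv2.MORPH_CLOSE,np.ones((25,25)))
n=max(cv2.findContours(m,0,2)[0],key=cv2.contourArea);r=cv2.minAreaRect(n)
print(r);[print(z,(ray(c,cv2.boxPoints(r),z)-[.579,.036])*1e3) for z in(.04,.06)]
E
```

```text
F [29.5767 44.6237] C [  5.4275 -26.2819] tcp [0.5965 0.0452 0.0806] yaw -0.32826039366758897 w 0.057405213698658364 [-3.1818 -2.6809 -3.5294] 8.5
((282.55780029296875, 184.0352783203125), (70.18978881835938, 103.15278625488281), 72.99205017089844)
0.04 [[ 62.6044  12.0829]
 [ 60.7704 -49.4013]
 [ 16.2881 -50.553 ]
 [ 16.9493  14.8829]]
0.06 [[ 65.9375   9.0155]
 [ 64.2887 -46.259 ]
 [ 24.2989 -47.2944]
 [ 24.8933  11.5328]]
```

Size fits a carton lying flat on the tray floor (44 x 62 mm at z 40 mm). Drawing back.

Request:
{"method": "move_arm", "body": {"deltas": [[-0.0085,0.003,0,0,0,0,0.057],[-0.0085,0.003,0,0,0,0,0.057],[-0.0085,0.003,0,0,0,0,0.057],[-0.0085,0.003,0,0,0,0,0.057],[-0.0085,0.003,0,0,0,0,0.057]]}}

```text
time_s: 9.05
tcp_pos: [0.5512, 0.0466, 0.0812]
orientation: [[0.947, -0.321, 0.002], [-0.321, -0.947, 0.002], [0.001, -0.002, -1.0]]
ft_force: [-1.1, 0.6, 0.1]
grip_width: 0.613
grasp_force: 0.0
```

Request:
{"method": "move_arm", "body": {"deltas": [[-0.01,0.003,0,0,0,0,0.057],[-0.01,0.003,0,0,0,0,0.057],[-0.01,0.003,0,0,0,0,0.057],[0,0,-0.02,0,0,0,0.057],[0,0,-0.03,0,0,0,0.057]]}}

```text
time_s: 9.55
tcp_pos: [0.5179, 0.0462, 0.1298]
orientation: [[0.947, -0.321, -0.005], [-0.321, -0.947, -0.0], [-0.005, 0.002, -1.0]]
ft_force: [1.4, 0.6, 0.0]
grip_width: 0.613
grasp_force: 0.0
```

Request:
{"method": "move_arm", "body": {"deltas": [[0,0,-0.04,0,0,0,0.057],[0,0,-0.04,0,0,0,0.057],[0,0,-0.02,0,0,0,0.057],[0,0,0,0,0,0,0.057],[0,0,0,0,0,0,0.057]]}}

```text
time_s: 10.05
tcp_pos: [0.5194, 0.0462, 0.2303]
orientation: [[0.947, -0.322, -0.0], [-0.322, -0.947, 0.0], [-0.0, 0.0, -1.0]]
ft_force: [0.4, 0.7, -0.1]
grip_width: 0.614
grasp_force: 0.0
```

```bash
python3 fc.py; python3 - <<'E'
from h import *
cv2.imwrite("pics/w6.png",bot.read_camera("wrist"))
E
```

```text
F [-47.5717  45.5252] C [-71.5748 -25.1269] tcp [0.5194 0.0462 0.2303] yaw -0.32750250324910174 w 0.057118211026451406 [ 0.408   0.7228 -0.0627] 10.05
```

View pics/w6.png

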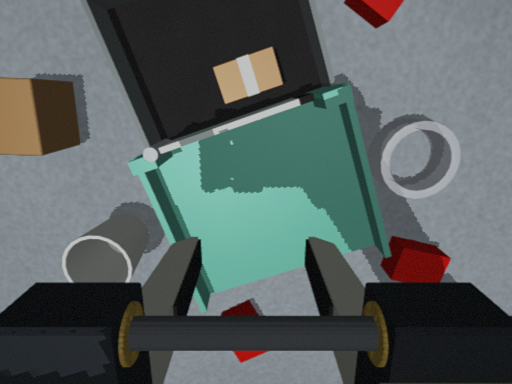

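The carton lies flat in the tray at (248,75). The flap is shut, running from the hinge (150,155) to (310,100) between the posts, and the neighbours still stand in place.

```bash
python3 -c "
from workcell import bot
print(bot.job_done())"
```

```text
the job is handed in; nothing more can be done
None
```

The job is handed in at about 10 s of the 38 s: the last wrist picture shows the carton flat in the catch tray, the flap shut and the things beside the hatch still standing, but no verdict came back.

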